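# Move the wet crib relief into the drying case with the lifter

### The job

The relief on the painting board is freshly primed and still wet. Slide the glass door in front of the drying case's empty rack fully aside, slip the lifter's blade under the relief, carry it level into the case and set it down squarely in the middle of that rack's two rails; leave the door open for the next piece and lay the lifter down with its blade flat on the bench. Do not touch the relief with the gripper or arm, do not tip it, and leave everything else standing where it is.

Things in the scene. Friction and masses are not known exactly. Their poses are not given: they have to be found in the camera images.
- relief_mid (a point): Wet relief: carved wooden slab 100 mm along x, 120 mm along y, 12 mm thick, flat underside, about 130 g; carving up to 18 mm above the slab's top. Point: middle of the slab, 6 mm above its underside; z up, x points roughly to the robot's left (+y). It lies centred across the two battens of the painting board, underside 32 mm above the bench.
- paint_board: Painting board, fixed on the bench in front of the robot: plywood 150 (x) x 170 (y) x 12 mm. On it two battens along x, 120 long, 12 wide, 20 mm high, inner faces 86 mm apart, carry the relief: below it is a space 86 mm wide and 20 mm high, open at both its x ends; enter from -x (the robot's right). Origin: centre of the board's underside; x as the relief's.
- lifter_grip (a point): Lifter (cranked spatula, 150 g, steel blade), lying on the bench beside the board, blade flat, handle rising backwards at 45 degrees. Point to grip, on the handle's axis, 70 mm above the blade's underside. x: level, towards the blade tip; z up. Handle 24 mm wide (y), 18 thick, flat sides, line (-0.707, 0, 0.707); it reaches 35 mm up and 57 mm down that line from here.
- lifter_blade (a point): Middle of the upper face of the lifter's blade; same axes as the lifter. Blade 100 mm long (x), 62 mm wide (y), 2 mm thick. Seen from the grip point this point lies 117 mm ahead (+x) and 68.2 mm lower; the blade's rear edge is 67 mm and its tip 167 mm ahead of the grip point. Under the relief's weight the blade may sag some degrees in the grip.
- rack_top (a point): Empty drying rack, fixed in the case's half nearer the robot: two rails along x, 120 mm long, 12 wide, inner faces 86 mm apart, tops 65 mm above the bench. Point: middle of the rack, level with the rail tops, 95 mm behind the case's front; x points into the case, z up. The relief's underside centre belongs here, x along x. Between the rails it is free down to 37 mm below this point.
- case: Drying case, fixed, on the robot's left: glazed cabinet 220 deep (x), 436 wide (y), 245 mm high, open only at the doors. Origin: centre of its underside; x to its back (about world +y), y to its end nearer the robot; front face at x = -110 mm, facing the robot's right. Front opening from 28 to 207 mm above the bench, under a wooden header. The half y < 0 has a like rack with a dry relief on it.
- door (a joint): Glass door of the case's half nearer the robot, in the rear track: 0 closed, up to 0.165 m as it slides along the case's -y (away from the robot) behind the other door. Starts at 0 to 0.03. Takes about 2 N, stays where left, no latch. Fully open it clears the case from y = 35 to 200 mm; the rack's middle is at y = 117.5 mm.
- door_bar (a point): Middle of that door's handle: upright round bar, 100 mm long, 11 mm thick, at the door's end nearer the robot (closed: y = 184 mm in the case), 120 mm above the bench, 35 mm in front of the glass, 21 mm in front of the case's front face. Moves with the door; push it sideways. Axes as the case's.
- palette: Bystander: paint palette lying flat on the robot's right, about 210 x 170 x 9 mm; origin: centre of its underside. Other bystanders: a gouge lying beyond it (26 mm high), a brush lying in front of the case's far half (12 mm high); standing near the bench's far edge (x over 0.65 m): a carved figure 140 mm, three tins 75 mm, a mallet 215 mm high; left of the robot a jar of brushes 210 mm.
There are look-alikes about, which are no part of the job. What is shaped like the part that bears relief_mid but red is not meant.

How it is judged (in metres and radians):
On the way:
1. the relief is carried on the lifter, clear of the battens (contact force between relief and lifter above 0.3 N and contact force between relief and paint_board below 0.05 N and height (world z) of relief_mid above 0.06 m), for 0.3 s.
At the end, for the whole second after the job is handed in: The relief rests on both rails of the empty rack, within 18 mm lengthwise and 13 mm sideways of the middle, square within 8 degrees, level and still; the door in front of it is still open by more than 125 mm; the lifter is off the relief and lies still with its blade flat on the bench top (x of relief_mid in the frame of rack_top between -0.018 and 0.018 m and y of relief_mid in the frame of rack_top between -0.013 and 0.013 m and z of relief_mid in the frame of rack_top between 0.003 and 0.01 m and angle between the x axis of relief_mid and the x axis of rack_top, either way round below 0.14 rad and angle between relief_mid's own z axis and vertical below 0.05 rad and linear speed of each of relief, lifter below 0.02 m/s and contact force between relief and lifter below 0.05 N and value of joint door above 0.125 m and height (world z) of lifter_blade below 0.008 m and angle between lifter_blade's own z axis and vertical below 0.1 rad); the robot touches nothing.
It fails at once if the gripper or arm touches the wet relief (contact force between any of the fingers, the arm and relief above 0.3 N).
It fails at once if the wet relief is tipped by more than 20 degrees (angle between relief_mid's own z axis and vertical above 0.35 rad).
It fails at once if the relief already drying is disturbed (distance of dry_relief from where it was at the start of the episode above 0.02 m).
It fails at once if something else on the bench is knocked or moved (distance of any of palette, brush, figure, mallet, gouge, brush_jar, pot_a, pot_b, pot_c from where it was at the start of the episode above 0.03 m).
It also fails if it takes over 72 s, if anything falls off the work surface, if the arm or the gripper's body presses on something with over 40 N, if the wrist force passes 120 N, or if a joint passes its speed limit or range.

### The arm

A 6-joint arm with a two-finger parallel gripper is mounted at the origin on the work surface. World frame = base frame: x ahead of the robot, y to its left, z up, the work surface at z = 0. Lengths are in mm, angles in degrees, forces in N, time in s.
With the tool pointing down it reaches from about 300 to 850 mm from the base axis. Payload 4.2 kg.
Tool frame: the origin (TCP) lies at the very end of the fingers, on their centre line; the grasp point (between the pads) lies 19 mm behind it; z points along the fingers, y is the line along which they close (so a half turn about z gives the same grasp; the last joint's range is limited). The gripper opens to 91 mm and grips with 3 to 60 N. Pads are 32 mm wide; open, the fingers measure 118 mm over their backs; the gripper's body (76 mm by 178 mm) begins 60 mm behind the grasp point.
Start: joints at [-75.229, 18.312, 89.639, -0, 72.044, -1.146], TCP at [157.692, -552.973, 188.976] pointing down, gripper open.
Joint ranges: [-177.97, 177.97], [-48.28, 115.42], [12.27, 149.76], [-77.06, 257.06], [2.81, 150.46], [-146.56, 146.56]. Speed limits (degrees/s): [147.25, 147.25, 180, 180, 180, 180].

### API

Orientations are given as [roll, pitch, yaw] about the fixed x, y, z axes, in that order (R = Rz(yaw) Ry(pitch) Rx(roll)).
In Python, from workcell import * gives the robot as it stands.
- The arm moves only by the tool move_arm, never from a script. Its argument "motion" is a list of rows, each a list of 3 entries, a list of its own where there are three numbers: the finger opening in mm, from 0 to 91.2, then the shift along the world's x, y, z in units of 25 mm (1.0 is 25 mm), then the turn, a rotation vector about the world's x, y, z in units of 4 degrees (1.0 is 4 degrees). In form: [[grip, [x, y, z], [ax, ay, az]], ...]. A call has 1 to 20 rows; each row shifts and turns the commanded pose from where the row before left it; what a row does not reach is not made up. A row lasts 1/12 s, in which the tool goes at most 41.7 mm and 7.16 degrees, less where a joint would pass 70% of its speed; a pose out of reach is approached as far as the arm can. A call with a number of a shift or a turn outside -1 to 1 is refused whole. A call with a gripper value outside its range is refused whole. The fingers move at their own pace and stop on an object; "grip_force" is the grip in N (left out, the last holds). Time passes only in rows, so rows that do not move let the fingers close. It gives the time, the measured TCP pose, the force, the opening and the grip force at its end, in the units of the state.
- state(): the state, without advancing time (a new reading comes with each control period).
- grab_frame(name): name is "scene" or "top" or "wrist"; returns the picture (420x560x3 uint8, blue, green, red); there is no depth.
- camera_info(name): a dict with "fx", "fy", "cx", "cy" (pixels), "k1" (the pictures are not rectified: a ray, as slopes to the right and down, at radius r is drawn at 1 + k1 r^2 times it, then the intrinsics apply), "rvec" (rotation vector, rad) and "tvec" (3), from world to camera coordinates, as OpenCV has them. Camera axes: x right, y down, z forward; pixel columns grow to the right and rows downward; lengths in mm; the calibration is good to about 2 mm. A picture is of the moment at which its call begins: read the wrist's pose just before it. camera_info takes no time and is no camera call; for the wrist camera it gives the pose at the moment of the call.
- job_done(): hands the job in; it is judged then, once.
The state is a dict: "time_s": time; "qpos": joint angles; "qvel": joint speeds; "effort": joint torques, N m; "ee_pos": TCP position; "ee_rot": TCP orientation; "force": force on the tool from outside, world axes, zero at the start; "torque": the same for the moment, N m; "gripper_width": finger opening in mm; "gripper_force": force on a finger pad.
Only numpy, scipy, OpenCV 4.12 (cv2) and the standard library are available. Lean on these libraries where they do the work, as an engineer would, in place of code of your own. Each camera call takes 0.05 s, during which the arm holds its last target. There are 200 camera calls.

## Working session

There is one attempt and no reset: what is moved stays moved. The work goes in short steps, Python scripts to look and compute and a tool call to move; the robot and the scene stay as the last step left them, time stands still between calls to the robot, and variables do not carry over. Pictures are saved under pics/ and viewed, at most 10 in all, crops included, and the job is handed in when it is done.

Besides the shell and the picture viewer there is one more tool, called after "Call:" as name(argument=value, ...) on one line, values as JSON. move_arm: Moves the arm, as the interface text tells. Shifts and turns lie within -1 to 1; 1 stands for 25 mm of shift or 4 degrees of turn. Its arguments: {"type":"object","properties":{"motion":{"type":"array","items":{"type":"array"}},"grip_force":{"type":"number"}},"required":["motion"]}

```bash
ls; mkdir -p pics; cat > h.py <<'E'
import numpy as np, cv2
from workcell import *
from scipy.spatial.transform import Rotation as R
def ray(ci,u,v):
    x,y=(u-ci['cx'])/ci['fx'],(v-ci['cy'])/ci['fy']
    rd=np.hypot(x,y); r=rd
    for _ in range(30): r=rd/(1+ci['k1']*r*r)
    s=r/rd if rd>0 else 1
    M=R.from_rotvec(np.ravel(ci['rvec'])).as_matrix(); t=np.ravel(ci['tvec'])
    return -M.T@t, M.T@np.array([x*s,y*s,1])
def at_z(ci,u,v,z):
    o,d=ray(ci,u,v); return o+d*(z-o[2])/d[2]
def proj(ci,P):
    M=R.from_rotvec(np.ravel(ci['rvec'])).as_matrix(); c=M@np.array(P,float)+np.ravel(ci['tvec'])
    x,y=c[0]/c[2],c[1]/c[2]; f=1+ci['k1']*(x*x+y*y)
    return np.array([ci['fx']*x*f+ci['cx'],ci['fy']*y*f+ci['cy']])
def snap(n,f,crop=None,k=1):
    im=grab_frame(n); cv2.imwrite('pics/raw_'+f,im)
    if crop: a,b,c,d=crop; im=im[b:d,a:c]
    cv2.imwrite('pics/'+f,cv2.resize(im,None,fx=k,fy=k,interpolation=cv2.INTER_CUBIC))
E
python3 - <<'E'
from h import *
for n in ['scene','top','wrist']: print(n,camera_info(n))
snap('top','top0.png',None,1.42); snap('scene','scene0.png',None,1.42)
print(state())
E
```

```text
pics
scene {'fx': 451.93895880124046, 'fy': 451.93895880124046, 'cx': 283.62235083695566, 'cy': 206.37986012052048, 'k1': -0.04500465538833272, 'rvec': array([ 2.25729169,  1.13131095, -0.39166862]), 'tvec': array([-230.51256283, -245.1910587 , 1404.18785457])}
top {'fx': 486.0810655643602, 'fy': 486.0810655643602, 'cx': 276.99379291684085, 'cy': 213.3666305882379, 'k1': -0.1716169476868426, 'rvec': array([ 2.1304316 , -2.17013418,  0.16711622]), 'tvec': array([ -17.50300209,  457.55752256, 1523.20732566])}
wrist {'fx': 366.74753752817406, 'fy': 366.74753752817406, 'cx': 279.8784690736855, 'cy': 205.38938690647353, 'k1': -0.03235908196130123, 'rvec': array([-2.31279374,  1.74517867,  0.26148457]), 'tvec': array([-572.82814968,  -33.08527596,  393.23472383])}
{'time_s': 0.1, 'qpos': array([-7.52308592e+01,  1.83470303e+01,  8.96978312e+01, -6.09685915e-04,
        7.20431279e+01, -1.14583163e+00]), 'qvel': array([-0.09197488, -0.18519733, -0.16898804, -0.06576488, -0.05526905,
        0.06201152]), 'effort': array([-1.83319565e-05, -4.13332593e+01, -2.32509649e+01,  7.28657423e-02,
        4.21502092e-02, -5.15169177e-05]), 'ee_pos': array([ 157.54838399, -552.5027761 ,  188.22461658]), 'ee_rot': array([-1.79912017e+02, -1.17995897e-03,  1.59151599e+01]), 'force': array([ 0.24169796, -0.4709361 ,  0.98743424]), 'torque': array([ 0.00873682,  0.01226372, -0.02915397]), 'gripper_force': 0.0, 'gripper_width': 90.86825594640491}
```

View pics/top0.png

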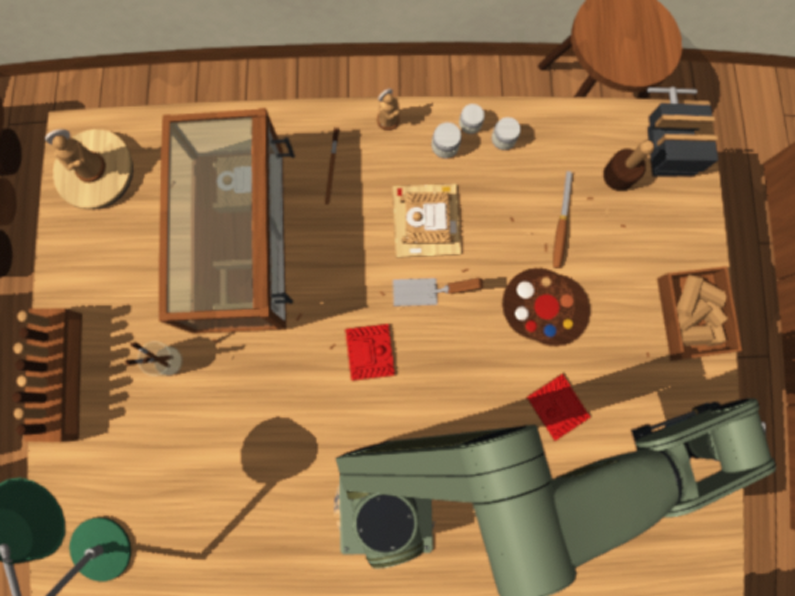

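View pics/scene0.png

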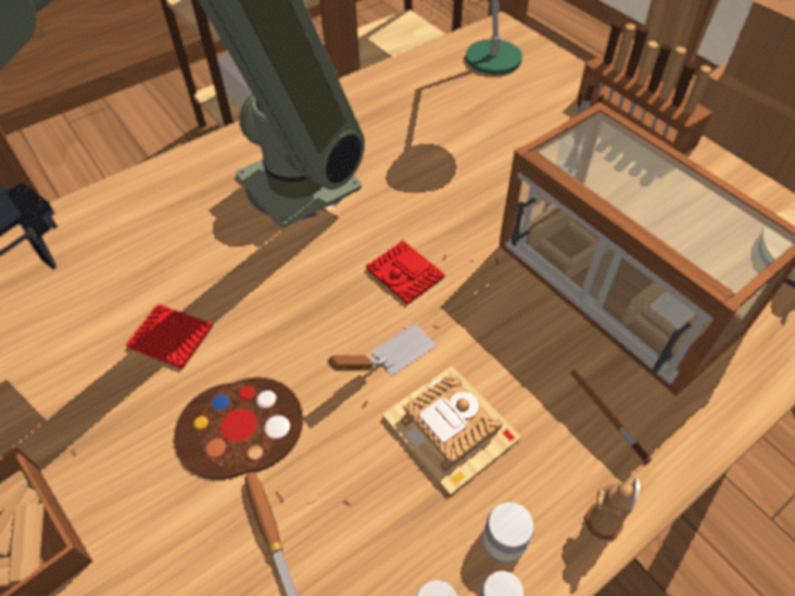

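Top view shows the board with relief at about (427,216) in the 1.42x picture, the lifter blade at (415,291) with its handle running right to (505,283), the case at (162–285, 110–328), its near door handle at (282,297), and red look-alikes at (370,352) and (558,405). The scene view confirms this layout: both glass doors are visible, with the near door's handle bar at (520,222). Next I'll enlarge the parts that matter.

```bash
python3 - <<'E'
from h import *
a=cv2.imread('pics/raw_top0.png'); 
cv2.imwrite('pics/c1.png',cv2.resize(a[122:222,265:365],None,fx=6,fy=6,interpolation=cv2.INTER_CUBIC))
b=a[70:240,105:211]
s=cv2.imread('pics/raw_scene0.png')[60:290,340:560]
cv2.imwrite('pics/c2.png',np.hstack([cv2.resize(b,(374,600),interpolation=cv2.INTER_CUBIC),cv2.resize(s,(426,445),interpolation=cv2.INTER_CUBIC)[:600] if 0 else cv2.copyMakeBorder(cv2.resize(s,(426,445),interpolation=cv2.INTER_CUBIC),0,155,0,0,cv2.BORDER_CONSTANT)]))
print(374/106,600/170,426/220)
E
```

```text
3.5283018867924527 3.5294117647058822 1.9363636363636363
```

View pics/c1.png

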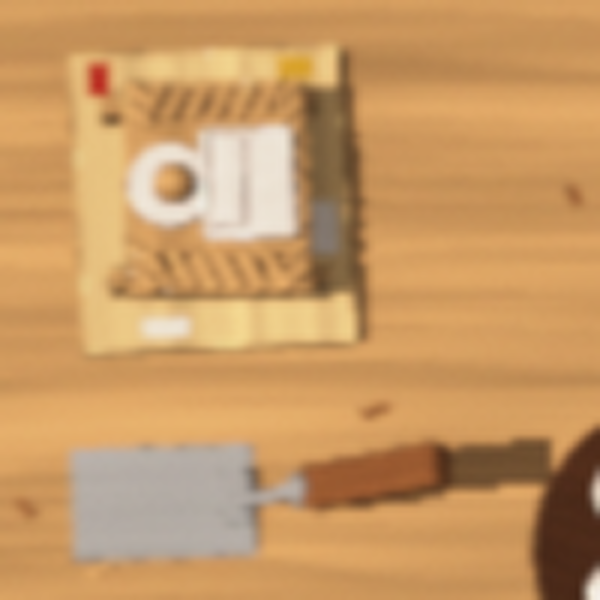

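View pics/c2.png

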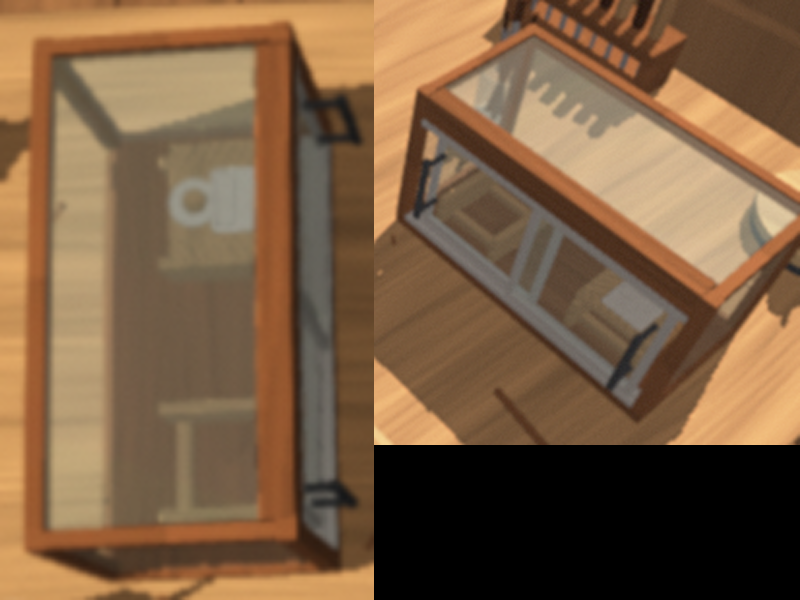

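```bash
cat >> h.py <<'E'
def c1(u,v): return (u+.5)/6-.5+265,(v+.5)/6-.5+122
def c2(u,v): return (u+.5)/3.529-.5+105,(v+.5)/3.529-.5+70
E
python3 - <<'E'
from h import *
np.set_printoptions(precision=1,suppress=True)
ci=camera_info('top')
def rect(name,f,pts,z):
    P=np.array([at_z(ci,*f(*p),z)[:2] for p in pts])
    print(name,P.tolist() and P.round(1).tolist(),'c',P.mean(0),'sides',[np.linalg.norm(P[i]-P[i-1]).round(1) for i in range(4)],
     'ang',[np.degrees(np.arctan2(*(P[(i+1)%4]-P[i])[::-1])).round(1) for i in range(4)])
rect('board',c1,[(70,57),(340,45),(362,338),(85,353)],12)
rect('relief',c1,[(125,85),(305,82),(318,295),(122,293)],44)
rect('blade',c1,[(72,450),(250,445),(257,553),(75,560)],2)
rect('handle',c1,[(303,467),(445,443),(445,485),(305,508)],70)
for p,z in [((303,487),40),((446,465),100)]: print(at_z(ci,*c1(*p),z))
rect('case',c2,[(35,40),(290,25),(297,543),(28,550)],245)
rect('near rack',c2,[(160,405),(258,400),(258,520),(160,520)],65)
print('bar',at_z(ci,*c2(355,502),70),at_z(ci,*c2(327,485),170),at_z(ci,*c2(350,490),170))
E
```

```text
board [[738.6, -29.0], [743.6, -180.2], [575.5, -186.2], [569.5, -34.0]] c [ 656.8 -107.4] sides [np.float64(169.2), np.float64(151.3), np.float64(168.2), np.float64(152.3)] ang [np.float64(-88.1), np.float64(-177.9), np.float64(92.2), np.float64(1.7)]
relief [[711.8, -58.3], [712.1, -156.7], [592.5, -159.7], [595.2, -54.1]] c [ 652.9 -107.2] sides [np.float64(116.6), np.float64(98.4), np.float64(119.7), np.float64(105.6)] ang [np.float64(-89.8), np.float64(-178.6), np.float64(88.5), np.float64(-2.1)]
blade [[517.5, -26.0], [518.6, -123.6], [458.7, -125.8], [456.6, -26.5]] c [487.9 -75.5] sides [np.float64(60.9), np.float64(97.6), np.float64(59.9), np.float64(99.3)] ang [np.float64(-89.4), np.float64(-178.0), np.float64(91.2), np.float64(0.5)]
handle [[494.0, -146.2], [505.6, -221.5], [483.2, -220.7], [472.2, -146.6]] c [ 488.7 -183.7] sides [np.float64(21.8), np.float64(76.2), np.float64(22.4), np.float64(74.9)] ang [np.float64(-81.3), np.float64(177.8), np.float64(98.4), np.float64(1.0)]
[ 488.4 -148.6   40. ]
[ 488.6 -217.4  100. ]
case [[832.7, 451.9], [836.7, 233.6], [402.2, 220.8], [400.1, 437.7]] c [617.9 336. ] sides [np.float64(432.9), np.float64(218.3), np.float64(434.7), np.float64(216.9)] ang [np.float64(-89.0), np.float64(-178.3), np.float64(90.6), np.float64(1.9)]
near rack [[553.4, 378.8], [556.0, 288.7], [446.6, 287.3], [448.1, 376.5]] c [501.  332.8] sides [np.float64(105.3), np.float64(90.1), np.float64(109.4), np.float64(89.2)] ang [np.float64(-88.4), np.float64(-179.3), np.float64(89.0), np.float64(1.2)]
bar [460.5 199.3  70. ] [460. 209. 170.] [455.4 189.7 170. ]
```

The c1 crop gives the board, blade and handle corners. The rectangles measure 152x169, 99x60 and 220x434 mm, which matches the given sizes. In c2 the near bar shows at about (355,502) bottom and (348,487) top, and in the right half at (418,215)–(430,160). I'll cross-check the bar in the scene view and find the tall bystanders.

```bash
python3 - <<'E'
from h import *
np.set_printoptions(precision=1,suppress=True)
ct,cs=camera_info('top'),camera_info('scene')
def s2(u,v): return (u-374+.5)/1.936-.5+340,(v+.5)/1.936-.5+60
print('bar scene z70',at_z(cs,*s2(418,215),70),'z170',at_z(cs,*s2(430,160),170))
def tri(p,q):
    o1,d1=ray(ct,*p);o2,d2=ray(cs,*q)
    A=np.stack([d1,-d2],1); t=np.linalg.lstsq(A,o2-o1,rcond=None)[0]; a,b=o1+d1*t[0],o2+d2*t[1]; return (a+b)/2,np.linalg.norm(a-b)
print('tri bottom',tri(c2(355,502),s2(418,215)),'top',tri(c2(348,487),s2(430,160)))
# blade centre & case corner cross check in scene
k=1.42
for n,P in [('blade',(487.9,-75.5,2)),('grip',(489.5,-192.5,70)),('board',(656.8,-107.4,12)),('relief',(655,-107,44)),('rack',(500.8,318.1,65)),('caseNF',(402.2,220.8,245)),('caseNB',(400.1,437.7,245))]: print(n,proj(cs,P)*k)
for n,p,z in [('mallet head',(625,168),60),('mallet tip',(648,147),215),('jar',(160,357),100),('palette',(546,307),9),('gouge a',(558,262),15),('gouge b',(569,175),15),('tin',(447,137),75),('brushlow',(328,200),6)]: print(n,at_z(ct,p[0]/k,p[1]/k,z))
E
```

```text
bar scene z70 [460.5 205.4  70. ] z170 [458.6 210.  170. ]
tri bottom (array([461.4, 200.7,  73.6]), np.float64(4.651654872462572)) top (array([461.2, 195.7, 179.1]), np.float64(14.399358140984464))
blade [403.  348.3]
grip [345.5 362.6]
board [449.8 425.6]
relief [450.4 415.5]
rack [572.1 230.7]
caseNF [511.6 149.2]
caseNB [597.4 103.2]
mallet head [ 764.7 -577.3   60. ]
mallet tip [ 758.3 -575.5  215. ]
jar [337.8 484.1 100. ]
palette [ 445.  -379.1    9. ]
gouge a [ 549.6 -411.9   15. ]
gouge b [ 762.  -452.7   15. ]
tin [ 835.1 -156.4   75. ]
brushlow [709.3 123.1   6. ]
```

```bash
cat >> h.py <<'E'
def Rt(th,yaw):
    s,c=np.sin(np.radians(th)),np.cos(np.radians(th))
    return R.from_euler('z',yaw-90,degrees=True)*R.from_matrix(np.array([[0,c,s],[1,0,0],[0,s,-c]]).T)
def delta(pos,th,yaw,st=None):
    st=st or state(); d=(np.array(pos)-st['ee_pos'])/25
    r=(Rt(th,yaw)*R.from_euler('xyz',st['ee_rot'],degrees=True).inv()).as_rotvec(degrees=True)/4
    print('shift',d.round(2),'turn',r.round(2),'maxrows',max(abs(d)).round(1),max(abs(r)).round(1))
E
python3 - <<'E'
from h import *
delta((430,130,330),35,91)
E
```

```text
shift [10.9  27.3   5.67] turn [ 7.53 -5.61 18.14] maxrows 27.3 18.1
```

Call:
move_arm(motion=[[0,[0.55,0.4,0.6],[0.38,-0.28,0.9]],[0,[0.55,0.4,0.6],[0.38,-0.28,0.9]],[0,[0.55,0.4,0.6],[0.38,-0.28,0.9]],[0,[0.55,0.4,0.6],[0.38,-0.28,0.9]],[0,[0.55,0.4,0.6],[0.38,-0.28,0.9]],[0,[0.55,0.4,0.6],[0.38,-0.28,0.9]],[0,[0.55,0.4,0.6],[0.38,-0.28,0.9]],[0,[0.55,0.4,0.6],[0.38,-0.28,0.9]],[0,[0.55,0.4,0.6],[0.38,-0.28,0.9]],[0,[0.55,0.4,0.3],[0.38,-0.28,0.9]],[0,[0.55,0.4,0],[0.38,-0.28,0.9]],[0,[0.55,0.4,0],[0.38,-0.28,0.9]],[0,[0.55,0.4,0],[0.38,-0.28,0.9]],[0,[0.55,0.4,0],[0.38,-0.28,0.9]],[0,[0.55,0.4,0],[0.38,-0.28,0.9]],[0,[0.55,0.4,0],[0.38,-0.28,0.9]],[0,[0.55,0.4,0],[0.38,-0.28,0.9]],[0,[0.55,0.4,0],[0.38,-0.28,0.9]],[0,[0.55,0.4,0],[0.38,-0.28,0.9]],[0,[0.55,0.4,0],[0.38,-0.28,0.9]]], grip_force=20)

```text
time_s: 1.77
ee_pos: [433.2, -352.5, 331.0]
ee_rot: [-179.7, -35.3, 90.5]
force: [-1.1, -0.1, 0.7]
gripper_width: 0.5
gripper_force: 0.0
```

```bash
python3 - <<'E'
from h import *
s=state();print(s['qpos'].round(1),s['ee_pos'].round(1),s['ee_rot'].round(1),s['time_s'])
delta((412,190,330),35,91.4)
E
```

```text
[-53.   29.8  60.7  22.5 117.5 -48.1] [ 433.2 -352.5  331. ] [-179.7  -35.3   90.5] 1.7667
shift [-0.85 21.7  -0.04] turn [-0.08 -0.06  0.19] maxrows 21.7 0.2
```

Call:
move_arm(motion=[[0,[-0.04,1,0],[0,0,0.01]],[0,[-0.04,1,0],[0,0,0.01]],[0,[-0.04,1,0],[0,0,0.01]],[0,[-0.04,1,0],[0,0,0.01]],[0,[-0.04,1,0],[0,0,0.01]],[0,[-0.04,1,0],[0,0,0.01]],[0,[-0.04,1,0],[0,0,0.01]],[0,[-0.04,1,0],[0,0,0.01]],[0,[-0.04,1,0],[0,0,0.01]],[0,[-0.04,1,0],[0,0,0.01]],[0,[-0.04,1,0],[0,0,0.01]],[0,[-0.04,1,0],[0,0,0.01]],[0,[-0.04,1,0],[0,0,0.01]],[0,[-0.04,1,0],[0,0,0.01]],[0,[-0.04,1,0],[0,0,0.01]],[0,[-0.04,1,0],[0,0,0.01]],[0,[-0.04,1,0],[0,0,0.01]],[0,[-0.04,1,0],[0,0,0.01]],[0,[-0.04,1,0],[0,0,0.01]]])

```text
time_s: 3.35
ee_pos: [413.2, 123.1, 331.2]
ee_rot: [-179.6, -35.2, 91.0]
force: [0.5, -0.4, -0.5]
gripper_width: 0.4
gripper_force: 0.0
```

Call:
move_arm(motion=[[0,[0,0,-1],[0,0,0]],[0,[0,0,-1],[0,0,0]],[0,[0,0,-1],[0,0,0]],[0,[0,0,-1],[0,0,0]],[0,[0,0,-1],[0,0,0]],[0,[0,0,-1],[0,0,0]],[0,[0,0,-1],[0,0,0]],[0,[0,0,-1],[0,0,0]],[0,[0,0,-0.6],[0,0,0]],[0,[0,0.9,0],[0,0,0]],[0,[0,0.9,0],[0,0,0]],[0,[0,0.7,0],[0,0,0]]])

```text
time_s: 4.35
ee_pos: [413.2, 185.4, 115.8]
ee_rot: [-179.6, -35.2, 91.0]
force: [-0.3, -1.1, -0.1]
gripper_width: 0.8
gripper_force: 0.0
```

```bash
python3 - <<'E'
from h import *
s=state();print(s['qpos'].round(1),s['ee_pos'].round(1),s['ee_rot'].round(1),s['time_s'])
snap('wrist','w1.png',None,1.42)
E
```

```text
[ -4.7  13.2 120.4  42.1  58.9 -32.2] [413.2 185.4 115.8] [-179.6  -35.2   91. ] 4.35
```

View pics/w1.png

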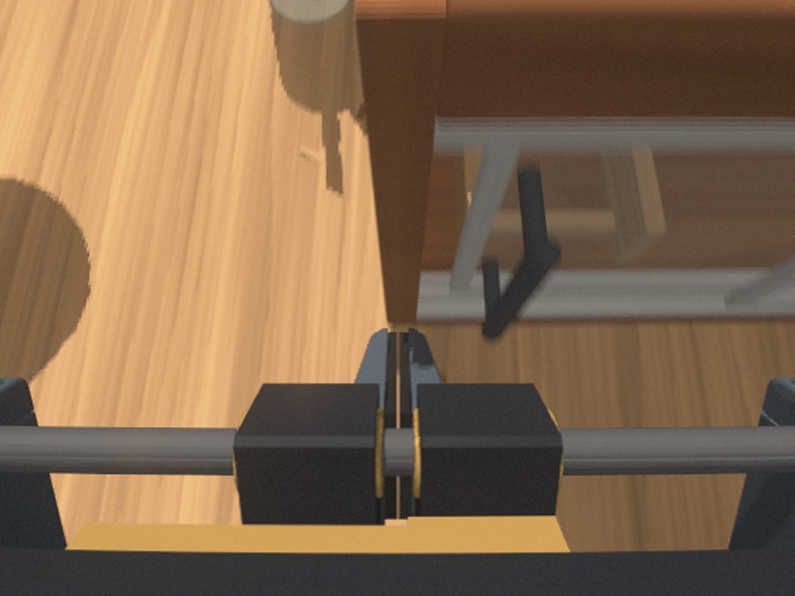

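The wrist view shows the bar running from (555,250) at the top to (493,335) at the bottom, with the closed finger tips at (400,335), still left of the bar.

```bash
python3 - <<'E'
from h import *
c=camera_info('wrist'); k=1.42
for p,z in [((548,252),170),((493,332),70)]: print(at_z(c,p[0]/k,p[1]/k,z))
print(proj(c,state()['ee_pos'])*k)
# case lower front corner edges
print('case corner at header bottom?',at_z(c,443/k,5/k,245), at_z(c,388/k,325/k,0))
E
```

```text
[460.23056941 208.26777986 170.        ]
[459.24162906 207.03776496  70.        ]
[398.65685491 348.693676  ]
case corner at header bottom? [421.02180308 229.05950838 245.        ] [404.24749643 228.12902633   0.        ]
```

Call:
move_arm(motion=[[0,[0,0.85,0],[0,0,0]],[0,[0.5,0,0],[0,0,0]],[0,[0.3,0,0],[0,0,0]],[0,[0.3,0.01,0],[0,0,0]],[0,[0.3,0.01,0],[0,0,0]],[0,[0.4,0.01,0],[0,0,0]],[0,[0.4,0.01,0],[0,0,0]],[0,[0.4,0.01,0],[0,0,0]],[0,[0.4,0.01,0],[0,0,0]],[0,[0.4,0.01,0],[0,0,0]],[0,[0.4,0.01,0],[0,0,0]],[0,[0.4,0.01,0],[0,0,0]],[0,[0.4,0.01,0],[0,0,0]],[0,[0.4,0.01,0],[0,0,0]],[0,[0.4,0.01,0],[0,0,0]],[0,[0.4,0.01,0],[0,0,0]],[0,[0.4,0.01,0],[0,0,0]]])

```text
time_s: 5.82
ee_pos: [569.6, 209.4, 116.4]
ee_rot: [-179.7, -35.2, 91.1]
force: [-1.8, 1.3, -0.7]
gripper_width: 0.1
gripper_force: 0.9
```

Call:
move_arm(motion=[[0,[0.2,0.01,0],[0,0,0]],[0,[0.1,0,0],[0,0,0]],[0,[0.1,0,0],[0,0,0]],[0,[0,0,0],[0,0,0]]])

```text
time_s: 6.15
ee_pos: [579.3, 209.5, 116.5]
ee_rot: [-179.7, -35.2, 91.1]
force: [-0.4, 0.2, -0.1]
gripper_width: 0.4
gripper_force: 0.1
```

Call:
move_arm(motion=[[0,[0.1,0,0],[0,0,0]],[0,[0.1,0,0],[0,0,0]],[0,[0,0,0],[0,0,0]]])

```text
time_s: 6.4
ee_pos: [584.1, 209.5, 116.5]
ee_rot: [-179.7, -35.2, 91.1]
force: [-0.2, 0.1, -0.1]
gripper_width: 0.4
gripper_force: 0.4
```

Call:
move_arm(motion=[[0,[0.12,0,0],[0,0,0]],[0,[0.0,0,0],[0,0,0]],[0,[-0.6,0,0],[0,0,0]],[0,[-0.8,-0.8,0.2],[0,0,0]],[0,[-0.8,-0.8,0.2],[0,0,0]],[0,[-0.8,-0.8,0.2],[0,0,0]],[0,[-0.4,-0.8,0.2],[0,0,0]],[0,[0,0,0],[0,0,0]]])

```text
time_s: 7.07
ee_pos: [501.4, 127.0, 137.4]
ee_rot: [-179.8, -35.1, 91.0]
force: [-0.5, -0.1, -0.7]
gripper_width: 0.7
gripper_force: 0.0
```

```bash
python3 - <<'E'
from h import *
s=state();print(s['qpos'].round(1),s['ee_pos'].round(1),s['ee_rot'].round(1),s['time_s'])
snap('wrist','w2.png',None,1.42)
E
```

```text
[-10.3  18.9 107.5  37.8  66.9 -30.8] [501.4 127.  137.4] [-179.8  -35.1   91. ] 7.0667
```

View pics/w2.png

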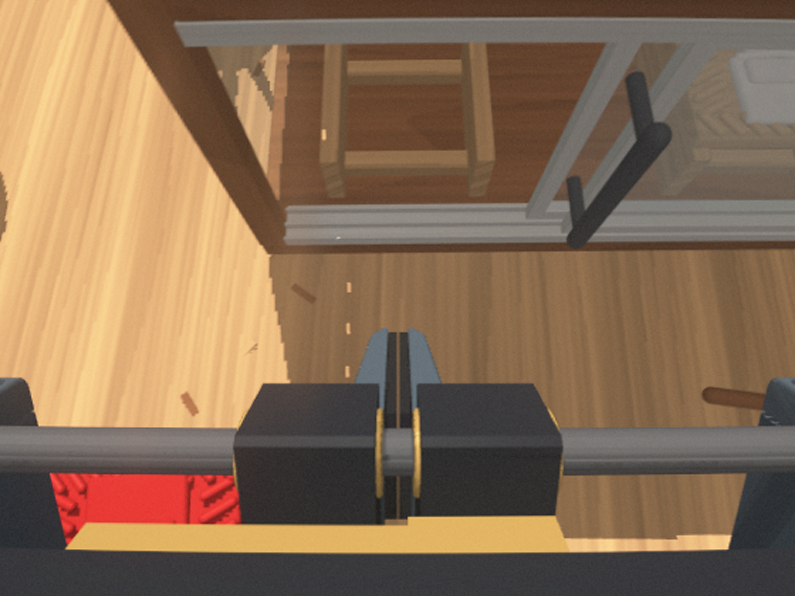

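The wrist view shows the door open, with its bar at (665,130)–(575,242). The rack's rail front ends are at about (321–344,165) and (469–494,163), and the rails run back to (327,45) and (488,43).

```bash
python3 - <<'E'
from h import *
np.set_printoptions(precision=1,suppress=True)
c=camera_info('wrist'); k=1.42
for p,z in [((321,166),65),((344,164),65),((469,165),65),((494,163),65),((324,45),65),((347,45),65),((463,43),65),((486,43),65),((657,132),170),((577,240),70),((283,242),28),((272,253),0),((700,250),0)]: print(p,at_z(c,p[0]/k,p[1]/k,z))
print(proj(c,state()['ee_pos'])*k)
E
```

```text
(321, 166) [452.2 257.7  65. ]
(344, 164) [466.4 259.3  65. ]
(469, 165) [543.7 259.9  65. ]
(494, 163) [559.3 261.6  65. ]
(324, 45) [447.8 352.4  65. ]
(347, 45) [463.5 352.6  65. ]
(463, 43) [542.3 355.6  65. ]
(486, 43) [558. 356.  65.]
(657, 132) [604.2 210.7 170. ]
(577, 240) [604.2 208.2  70. ]
(283, 242) [424.  222.3  28. ]
(272, 253) [409.8 225.9   0. ]
(700, 250) [719.3 233.9  -0. ]
[398.7 348.7]
```

Call:
move_arm(motion=[[60,[0,-0.9,0.8],[0,0,0]],[60,[0,-0.9,0.8],[0,0,0]],[60,[0,-0.9,0.8],[0,0,0]],[60,[0,-0.9,0],[0,0,0]],[60,[0,-0.9,0],[0,0,0]],[60,[0,-0.9,0],[0,0,0]],[60,[0,-0.9,0],[0,0,0]],[60,[0,-0.9,0],[0,0,0]],[60,[0,-0.9,0],[0,0,0]],[60,[0,-0.9,0],[0,0,0]],[60,[-0.1,-0.9,0],[0,0,0]],[60,[-0.1,-0.9,0],[0,0,0]],[60,[-0.1,-0.9,0],[0,0,0]],[60,[-0.1,-0.9,-0.8],[0,0,0]],[60,[0,-0.9,-0.8],[0,0,0]],[60,[0,-0.7,-0.9],[0,0,0]],[60,[0,0,0],[0,0,0]]])

```text
time_s: 8.53
ee_pos: [491.5, -227.4, 129.3]
ee_rot: [-179.4, -35.3, 90.7]
force: [-0.4, 0.4, -0.2]
gripper_width: 59.9
gripper_force: 0.0
```

```bash
python3 - <<'E'
from h import *
s=state();print(s['qpos'].round(1),s['ee_pos'].round(1),s['ee_rot'].round(1),s['time_s'])
snap('wrist','w3.png',None,1.42)
E
```

```text
[-42.2  31.4  87.3  24.6  87.8 -49.9] [ 491.5 -227.4  129.3] [-179.4  -35.3   90.7] 8.5333
```

View pics/w3.png

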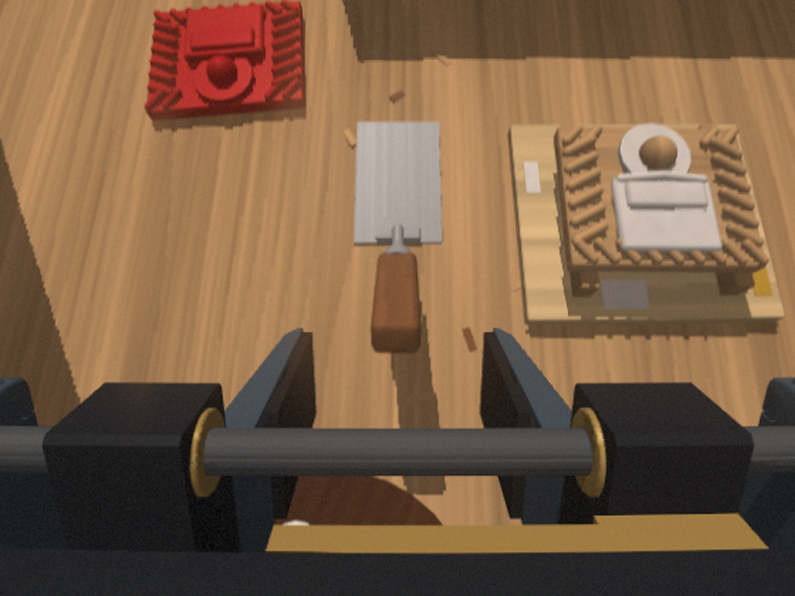

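The wrist view shows the blade corners at (358,122), (438,121), (441,242) and (355,243), with the handle centred between the open fingers at (397,300). The relief's near edge is at (568,268)–(768,263), and the board's near edge at (525,320)–(782,317).

```bash
python3 - <<'E'
from h import *
np.set_printoptions(precision=1,suppress=True)
c=camera_info('wrist'); k=1.42
for n,p,z in [('bl',(358,122),2),('bl',(438,121),2),('bl',(441,242),2),('bl',(355,243),2),('bo',(510,126),12),('bo',(525,320),12),('bo',(782,317),12),('rel near L',(568,270),44),('rel nearR',(768,263),44),('rel far L',(557,128),44),('rel far R',(733,125),44),('grip top',(397,318),105-10)]: print(n,at_z(c,p[0]/k,p[1]/k,z))
delta((489.5,-181.6,54.4),35,90.8)
print(proj(c,(489.5,-192.5,70))*k)
E
```

```text
bl [456.  -20.1   2. ]
bl [517.7 -18.2   2. ]
bl [ 519.2 -120.1    2. ]
bl [ 458.4 -121.9    2. ]
bo [570.6 -29.2  12. ]
bo [ 572.8 -179.    12. ]
bo [ 743.8 -174.2   12. ]
rel near L [ 593.1 -156.1   44. ]
rel nearR [ 718.  -149.1   44. ]
rel far L [594.7 -53.8  44. ]
rel far R [715.6 -48.1  44. ]
grip top [ 490.5 -202.5   95. ]
shift [-0.1  1.8 -3.1] turn [-0.1 -0.1 -0.1] maxrows 3.1 0.1
[395.9 312.7]
```

Call:
move_arm(motion=[[60,[-0.05,0.65,-0.9],[0,0,0]],[60,[-0.05,0.65,-0.9],[0,0,0]],[60,[0,0.65,-0.9],[0,0,0]],[60,[0,0,-0.25],[0,0,0]],[15,[0,0,0],[0,0,0]],[15,[0,0,0],[0,0,0]],[15,[0,0,0],[0,0,0]],[15,[0,0,0],[0,0,0]],[15,[0,0,0],[0,0,0]],[15,[0,0,0],[0,0,0]]], grip_force=55)

```text
time_s: 9.42
ee_pos: [489.6, -177.4, 60.8]
ee_rot: [-179.8, -35.2, 91.1]
force: [0.1, -1.9, 2.6]
gripper_width: 23.5
gripper_force: 55.0
```

Call:
move_arm(motion=[[15,[0,0,0.4],[0,0,0]],[15,[0,0,0.8],[0,0,0]],[15,[0.2,-0.8,0],[0,0,0.02]],[15,[0.7,-0.8,0],[0,0,0.02]],[15,[0.7,-0.8,0],[0,0,0.02]],[15,[0.7,-0.8,0],[0,0,0.02]],[15,[0.7,-0.8,0],[0,0,0.02]],[15,[0.7,-0.8,0],[0,0,0.02]],[15,[0.7,-0.8,0],[0,0,0.02]],[15,[0.7,-0.4,0],[0,0,0.02]],[15,[0.7,0,0],[0,0,0.02]],[15,[0.5,0,0],[0,0,0]],[15,[0.3,0,0],[0,0,0]],[15,[0.1,0,0],[0,0,0]],[15,[0,0,0],[0,0,0]]])

```text
time_s: 10.67
ee_pos: [656.7, -326.5, 90.1]
ee_rot: [-179.6, -35.2, 91.8]
force: [-0.0, 0.4, -1.4]
gripper_width: 23.6
gripper_force: 54.8
```

```bash
python3 - <<'E'
from h import *
s=state();print(s['qpos'].round(1),s['ee_pos'].round(1),s['ee_rot'].round(1),s['time_s'])
snap('wrist','w4r.png'); a=cv2.imread('pics/raw_w4r.png'); b=grab_frame('scene')
x0,y0=220,200
cv2.imwrite('pics/w4.png',np.hstack([cv2.resize(a[60:310,180:420],(480,500),interpolation=cv2.INTER_CUBIC),cv2.resize(b[220:370,200:296],(320,500),interpolation=cv2.INTER_CUBIC)]))
E
```

```text
[-39.5  50.5  54.4  25.8  99.3 -42.8] [ 656.7 -326.5   90.1] [-179.6  -35.2   91.8] 10.6667
```

View pics/w4.png

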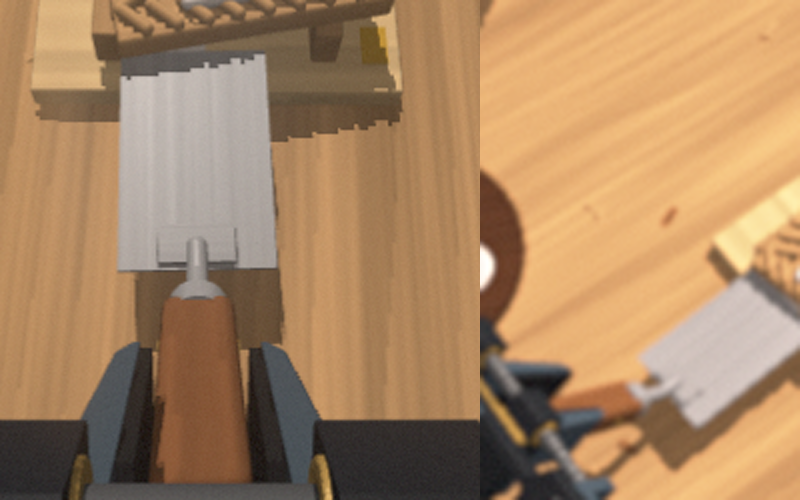

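The relief's near edge, at (95,55)–(395,8) in the crop, is now skewed against the board edge at (32,92)–(400,92). My sideways move brought the blade against the batten and relief side. I'll take one composite of the top, scene and wrist views to measure it.

```bash
python3 - <<'E'
from h import *
a=cv2.imread('pics/raw_w4r.png'); t=grab_frame('top'); s=grab_frame('scene'); cv2.imwrite('pics/t5.png',t); cv2.imwrite('pics/s5.png',s)
I=cv2.INTER_CUBIC
W=cv2.resize(a[0:120,150:470],(800,300),interpolation=I)      # 2.5
T=cv2.resize(t[122:182,258:338],(400,300),interpolation=I)    # 5, off 258,122
S=cv2.resize(s[250:340,255:375],(400,300),interpolation=I)    # 3.333, off 255,250
cv2.imwrite('pics/m5.png',np.vstack([W,np.hstack([T,S])]))
E
```

```text
(no output)
```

View pics/m5.png

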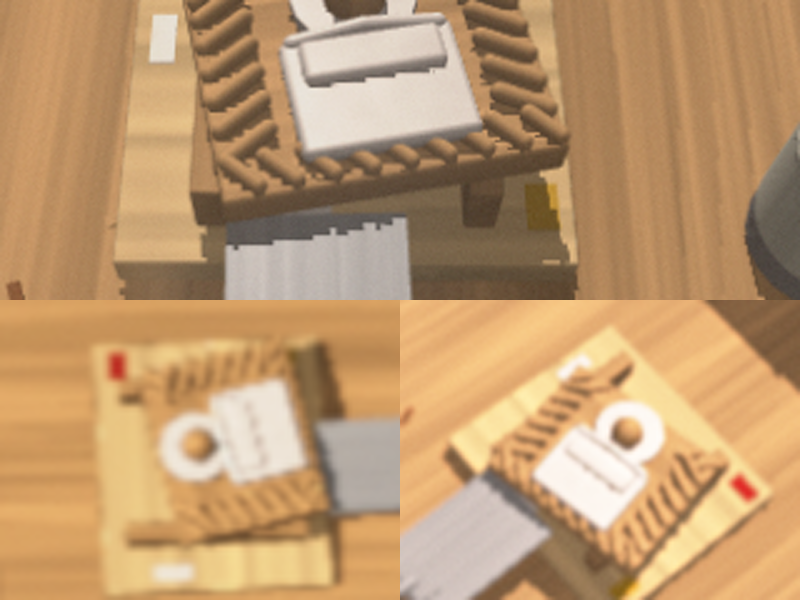

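The composite shows the relief turned roughly 10° but still resting on both battens. Its corners are at (140,372), (292,350), (326,505) and (172,545) in the top inset. The blade tip sits just short of its near edge.

```bash
python3 - <<'E'
from h import *
np.set_printoptions(precision=1,suppress=True)
ct,cs,cw=camera_info('top'),camera_info('scene'),camera_info('wrist')
T=lambda u,v:((u+.5)/5-.5+258,(v-300+.5)/5-.5+122)
S=lambda u,v:((u-400+.5)/3.3333-.5+255,(v-300+.5)/3.3333-.5+250)
W=lambda u,v:((u+.5)/2.5-.5+150,(v+.5)/2.5-.5)
def an(a,b): return np.degrees(np.arctan2(b[1]-a[1],b[0]-a[0])).round(1)
def show(n,P):
    print(n,[p[:2].round(1).tolist() for p in P])
    print('  angles/len',[(an(P[i],P[i+1]),np.linalg.norm(P[i+1]-P[i]).round(1)) for i in range(len(P)-1)], 'mean',np.mean(P,0))
show('T relief z44',[at_z(ct,*T(*p),44) for p in [(140,372),(292,350),(326,505),(172,545)]])
show('S relief z44',[at_z(cs,*S(*p),44) for p in [(492,452),(625,362),(722,462),(612,563)]])
show('W relief near z44 ',[at_z(cw,*W(*p),44) for p in [(187,0),(222,196),(568,150)]])
show('W relief near bottom z32 ',[at_z(cw,*W(*p),32) for p in [(197,222),(565,166)]])
show('W board z12',[at_z(cw,*W(*p),12) for p in [(116,262),(576,262)]])
show('T board z12',[at_z(ct,*T(*p),12) for p in [(92,345),(104,592),(335,582)]])
bl=[((120,58),(265,52)),((118,270),(275,268))]
V=lambda u,v:((u+.5)/2-.5+180,(v+.5)/2-.5+60)
for z in (28,32): show('W blade z%d'%z,[at_z(cw,*V(*p),z) for p in [(119,270),(121,58),(265,54),(275,268)]])
print(state()['ee_pos'])
E
```

```text
T relief z44 [[710.9, -58.9], [724.6, -159.1], [619.4, -177.6], [594.2, -76.9]]
  angles/len [(np.float64(-82.2), np.float64(101.1)), (np.float64(-170.0), np.float64(106.9)), (np.float64(104.0), np.float64(103.7))] mean [ 662.3 -118.1   44. ]
S relief z44 [[613.5, -173.4], [613.6, -58.4], [711.1, -55.4], [721.8, -158.7]]
  angles/len [(np.float64(89.9), np.float64(115.0)), (np.float64(1.7), np.float64(97.6)), (np.float64(-84.1), np.float64(103.8))] mean [ 665.  -111.5   44. ]
W relief near z44  [[596.6, -90.7], [615.7, -176.5], [731.8, -153.9]]
  angles/len [(np.float64(-77.5), np.float64(87.9)), (np.float64(11.0), np.float64(118.3))] mean [ 648.1 -140.4   44. ]
W relief near bottom z32  [[605.9, -178.2], [733.9, -150.7]]
  angles/len [(np.float64(12.2), np.float64(130.9))] mean [ 669.9 -164.5   32. ]
W board z12 [[573.7, -181.8], [741.3, -176.6]]
  angles/len [(np.float64(1.8), np.float64(167.6))] mean [ 657.5 -179.2   12. ]
T board z12 [[740.3, -28.2], [570.9, -32.9], [575.2, -185.2]]
  angles/len [(np.float64(-178.4), np.float64(169.5)), (np.float64(-88.4), np.float64(152.3))] mean [628.8 -82.1  12. ]
W blade z28 [[621.4, -273.8], [615.4, -175.3], [678.2, -171.4], [682.6, -271.0]]
  angles/len [(np.float64(93.5), np.float64(98.7)), (np.float64(3.6), np.float64(63.0)), (np.float64(-87.5), np.float64(99.8))] mean [ 649.4 -222.9   28. ]
W blade z32 [[622.0, -275.3], [616.0, -178.2], [677.9, -174.3], [682.3, -272.5]]
  angles/len [(np.float64(93.5), np.float64(97.2)), (np.float64(3.6), np.float64(62.0)), (np.float64(-87.5), np.float64(98.3))] mean [ 649.5 -225.1   32. ]
[ 656.  -326.9   90.6]
```

The relief centre is now about (663.5,-116.5) with yaw about 101°. The slot axis runs along 91.7° through (655,-104), and the blade yaw is 93°. I'll pick up with the blade at 96°, between the two, and take out the rest at the rack.

Call:
move_arm(motion=[[15,[0,-0.4,0],[0,0,0]],[15,[0.2,-0.1,-0.2],[0,0,0.25]],[15,[0.3,0,-0.16],[0,0,0.25]],[15,[0.3,0,0],[0,0,0.25]],[15,[0,0,0],[0,0,0]],[15,[0,0.3,0],[0,0,0]],[15,[-0.01,0.4,0],[0,0,0]],[15,[-0.01,0.4,0],[0,0,0]],[15,[-0.01,0.4,0],[0,0,0]],[15,[-0.02,0.4,0],[0,0,0]],[15,[0,0,0],[0,0,0]]])

```text
time_s: 11.78
ee_pos: [674.7, -289.3, 82.6]
ee_rot: [-179.7, -35.3, 94.9]
force: [-0.3, 0.5, -0.9]
gripper_width: 23.7
gripper_force: 54.8
```

Call:
move_arm(motion=[[15,[-0.01,0.35,0],[0,0,0]],[15,[-0.01,0.35,0],[0,0,0]],[15,[-0.01,0.35,0],[0,0,0]],[15,[-0.01,0.35,0],[0,0,0]],[15,[0,0,0],[0,0,0]]])

```text
time_s: 12.2
ee_pos: [674.4, -254.4, 81.7]
ee_rot: [-179.7, -35.3, 94.9]
force: [-0.3, -0.3, -1.5]
gripper_width: 23.8
gripper_force: 54.8
```

Call:
move_arm(motion=[[15,[-0.03,0.35,0],[0,0,0]],[15,[-0.03,0.35,0],[0,0,0]],[15,[-0.03,0.35,0],[0,0,0]],[15,[-0.02,0.35,0],[0,0,0]],[15,[0,0,0],[0,0,0]]])

```text
time_s: 12.62
ee_pos: [671.5, -219.6, 81.5]
ee_rot: [-179.7, -35.3, 94.9]
force: [-0.6, 0.3, -1.7]
gripper_width: 23.6
gripper_force: 54.8
```

```bash
python3 - <<'E'
from h import *
np.set_printoptions(precision=1,suppress=True)
s=state();print(s['ee_pos'],s['ee_rot'],s['force'],s['qpos'])
a=grab_frame('wrist'); cv2.imwrite('pics/w6.png',a)
c=camera_info('wrist'); print({k:v for k,v in c.items() if k in('rvec','tvec')})
E
```

```text
[ 671.5 -219.6   81.5] [-179.7  -35.3   94.9] [-0.6  0.3 -1.7] [-32.5  46.7  63.8  27.1  92.6 -41.9]
{'rvec': array([ 2.8,  0.1, -0. ]), 'tvec': array([-648.9, -214.3,  379.6])}
```

Call:
move_arm(motion=[[15,[0,0,0.2],[0,0,0]],[15,[0,0,0.15],[0,0,0]],[15,[0,0,0.1],[0,0,0]],[15,[0,0,0.1],[0,0,0]],[15,[0,0,0.1],[0,0,0]],[15,[0,0,0.1],[0,0,0]],[15,[0,0,0.1],[0,0,0]],[15,[0,0,0],[0,0,0]]])

```text
time_s: 13.33
ee_pos: [671.9, -221.9, 103.1]
ee_rot: [-179.7, -35.2, 94.8]
force: [-0.2, -0.3, -3.2]
gripper_width: 23.6
gripper_force: 54.8
```

Call:
move_arm(motion=[[15,[0,0,0.2],[0,0,0]],[15,[0,0,0.3],[0,0,0]],[15,[0,0,0.4],[0,0,0]],[15,[0,0,0.4],[0,0,0]],[15,[0,0,0.4],[0,0,0]],[15,[0,0,0.3],[0,0,0]],[15,[0,0,0],[0,0,0]],[15,[0,0,0],[0,0,0]]])

```text
time_s: 14.0
ee_pos: [671.9, -221.9, 153.2]
ee_rot: [-179.8, -35.2, 94.8]
force: [-0.9, -0.6, -4.0]
gripper_width: 23.7
gripper_force: 54.8
```

```bash
python3 - <<'E'
from h import *
np.set_printoptions(precision=1,suppress=True)
s=state();print(s['ee_pos'],s['ee_rot'],s['force'],s['qpos'])
a=grab_frame('wrist'); cv2.imwrite('pics/w7.png',a)
b=grab_frame('scene'); cv2.imwrite('pics/s7.png',b)
I=cv2.INTER_CUBIC
c=camera_info('wrist'); d=camera_info('scene')
# expected scene location of relief
for P in [(663,-116,90),(663,-116,100)]: print(proj(c,P),proj(d,P))
u,v=proj(d,(663,-130,90)).astype(int)
W=cv2.resize(a[20:270,150:410],(520,500),interpolation=I)
S=cv2.resize(b[v-63:v+62,u-35:u+35],(280,500),interpolation=I)
print('scene off',u-35,v-63)
cv2.imwrite('pics/m7.png',np.hstack([W,S]))
E
```

```text
[ 671.9 -221.9  153.2] [-179.8  -35.2   94.8] [-0.9 -0.6 -4. ] [-32.6  44.1  58.7  27.4  99.4 -38.4]
[281.7 135.8] [317.5 287.7]
[281.7 129.6] [317.8 285.4]
scene off 277 228
```

View pics/m7.png

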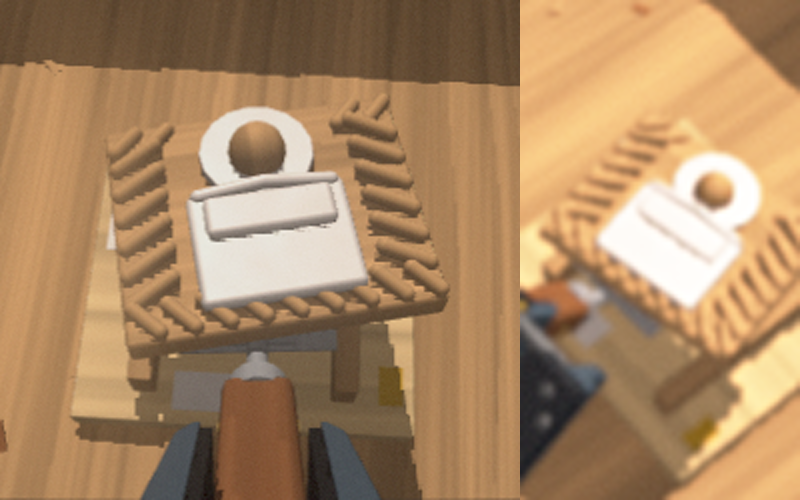

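The relief rides on the blade, skewed. Its top-face corners are at about (130,345), (447,298), (383,108) and (107,140) in the left inset, and the board below is clear. I'll fit its pose from these corners.

```bash
python3 - <<'E'
from h import *
from scipy.optimize import least_squares
np.set_printoptions(precision=1,suppress=True)
c=camera_info('wrist')
V=lambda u,v:np.array([(u+.5)/2-.5+150,(v+.5)/2-.5+20])
px=[V(130,345),V(447,298),V(384,108),V(108,140)]
# local: x along relief x, y to left(-world x).  nearL: (-50,+60)
L=np.array([(-50,60,6),(-50,-60,6),(50,-60,6),(50,60,6)])
def f(p,tilt=True):
    Rm=R.from_euler('zyx',[p[3],p[4],p[5]],degrees=True)
    return np.concatenate([proj(c,Rm.apply(l)+p[:3])-q for l,q in zip(L,px)])
for z in (96,100,104):
    g=lambda q:f([q[0],q[1],z,q[2],0,0]); r=least_squares(g,[663,-116,100]); print('level z',z,r.x,'res',r.fun)
r=least_squares(f,[663,-116,100,100,0,0]); print('free',r.x,'res',r.fun)
print(state()['ee_pos'])
E
```

```text
level z 96 [ 664.4 -114.9  104.3] res [ 0.8  4.7 -1.5  4.   1.5 -7.3 -0.7 -3.7]
level z 100 [ 664.6 -117.   104.3] res [-0.3  5.5 -0.1  4.4  2.4 -8.5 -1.9 -4.6]
level z 104 [ 664.7 -119.1  104.3] res [-1.5  6.4  1.4  4.9  3.3 -9.7 -3.1 -5.5]
free [ 664.6 -115.2   95.5  104.7    0.2   -8. ] res [-0.1 -0.2  0.3  0.4 -0.5 -0.3  0.3  0.1]
[ 671.4 -221.6  152. ]
```

```bash
python3 - <<'E'
from h import *
np.set_printoptions(precision=2,suppress=True)
im={k:cv2.imread('pics/'+k+'.png') for k in ['raw_w4r','w6','w7']}
for (u0,v0,u1,v1) in [(258,196,300,235),(262,192,294,212),(258,210,300,260)]:
    t=im['w7'][v0:v1,u0:u1]
    for k in ['raw_w4r','w6','w7']:
        s=im[k][v0-20:v1+20,u0-20:u1+20]
        r=cv2.matchTemplate(s,t,cv2.TM_CCOEFF_NORMED); _,m,_,p=cv2.minMaxLoc(r); print(k,np.array(p)-20,round(m,3))
c=camera_info('wrist'); V=lambda u,v:np.array([(u+.5)/2-.5+150,(v+.5)/2-.5+20])
for z in (100,106):
    a,b=at_z(c,*V(130,345),z),at_z(c,*V(447,298),z); print(z,a,b,np.linalg.norm(b-a),np.degrees(np.arctan2(b[1]-a[1],b[0]-a[0])))
    a,b=at_z(c,*V(108,140),z),at_z(c,*V(384,108),z); print(z,a,b,np.linalg.norm(b-a),np.degrees(np.arctan2(b[1]-a[1],b[0]-a[0])))
# roll hypothesis-free: fit with pitch only
from scipy.optimize import least_squares
px=[V(130,345),V(447,298),V(384,108),V(108,140)]
L=np.array([(-50,60,6),(-50,-60,6),(50,-60,6),(50,60,6)])
f=lambda q:np.concatenate([proj(c,R.from_euler('zyx',[q[3],q[4],0],degrees=True).apply(l)+q[:3])-p for l,p in zip(L,px)])
for p0 in (0,10):
  r=least_squares(f,[663,-116,100,100,p0]); print(r.x,r.fun)
E
```

```text
raw_w4r [0 0] 0.88
w6 [0 0] 0.892
w7 [0 0] 1.0
raw_w4r [0 0] 0.72
w6 [0 0] 0.907
w7 [0 0] 1.0
raw_w4r [ 0 -1] 0.689
w6 [ 0 -1] 0.786
w7 [0 0] 1.0
100 [ 617.01 -173.8   100.  ] [ 736.45 -144.2   100.  ] 123.05652845189059 13.918236891893372
100 [594.49 -83.45 100.  ] [709.41 -57.73 100.  ] 117.76584086601429 12.610937875672159
106 [ 618.37 -175.94  106.  ] [ 735.06 -147.02  106.  ] 120.21487551863224 13.918236891893363
106 [596.37 -87.67 106.  ] [708.64 -62.55 106.  ] 115.04636184816289 12.610937875672153
[ 664.05 -110.63   87.75  104.2    -0.18] [ 2.85  3.03 -4.33  3.16 -0.12 -5.08  1.67 -1.88]
[ 664.05 -110.63   87.75  104.2    -0.18] [ 2.85  3.03 -4.33  3.16 -0.12 -5.08  1.67 -1.88]
```

```bash
python3 - <<'E'
from h import *
np.set_printoptions(precision=1,suppress=True)
cw,cs=camera_info('wrist'),camera_info('scene')
V=lambda u,v:((u+.5)/2-.5+150,(v+.5)/2-.5+20)
S=lambda u,v:((u-520+.5)/4-.5+277,(v+.5)/4-.5+228)
def tri(p,q):
    o1,d1=ray(cw,*p);o2,d2=ray(cs,*q)
    t=np.linalg.lstsq(np.stack([d1,-d2],1),o2-o1,rcond=None)[0]; a,b=o1+d1*t[0],o2+d2*t[1]; return (a+b)/2,np.linalg.norm(a-b)
for n,w,s in [('nearL',(130,345),(550,228)),('nearR',(447,298),(714,347)),('farL',(108,140),(690,124)),('ball',(257,148),(715,188)),('panel nearL',(203,303),(600,238)),('panel nearR',(368,282),(692,305))]: print(n,*tri(V(*w),S(*s)))
E
```

```text
nearL [ 614.4 -169.3   89.5] 1.409990179624917
nearR [ 730.6 -155.   124.6] 1.4319112129671905
farL [578.1 -38.7  31. ] 11.04554150720492
ball [658.2 -92.4 114.2] 0.13129125260239885
panel nearL [ 643.9 -158.5  110.9] 0.9907491744190079
panel nearR [ 703.7 -146.4  115.4] 2.0531418310158185
```

Call:
move_arm(motion=[[15,[-0.14,0.2,0],[0,0,-0.12]],[15,[-0.28,0.4,0],[0,0,-0.12]],[15,[-0.38,0.55,0],[0,0,-0.12]],[15,[-0.41,0.6,0],[0,0,-0.12]],[15,[-0.41,0.6,0],[0,0,-0.12]],[15,[-0.41,0.6,0],[0,0,-0.12]],[15,[-0.41,0.6,0],[0,0,-0.12]],[15,[-0.41,0.6,0],[0,0,-0.12]],[15,[-0.41,0.6,0],[0,0,-0.12]],[15,[-0.41,0.6,0],[0,0,-0.12]],[15,[-0.41,0.6,0],[0,0,-0.12]],[15,[-0.41,0.6,0],[0,0,-0.12]],[15,[-0.41,0.6,0],[0,0,-0.12]],[15,[-0.41,0.6,0],[0,0,-0.12]],[15,[-0.41,0.6,0],[0,0,-0.12]],[15,[-0.37,0.6,0],[0,0,-0.12]],[15,[-0.25,0.45,0],[0,0,-0.12]],[15,[-0.15,0.35,0],[0,0,-0.12]],[15,[-0.06,0.2,0],[0,0,-0.12]],[15,[0,0.05,0],[0,0,-0.1]]])

```text
time_s: 15.77
ee_pos: [507.5, 29.0, 152.4]
ee_rot: [-179.7, -35.2, 85.3]
force: [1.0, -1.2, -3.5]
gripper_width: 23.9
gripper_force: 54.8
```

```bash
python3 - <<'E'
from h import *
np.set_printoptions(precision=2,suppress=True)
s=state();print(s['ee_pos'],s['ee_rot'],s['force'],s['qpos'])
a=grab_frame('wrist'); cv2.imwrite('pics/w8.png',a)
b=cv2.imread('pics/w7.png')
# has the relief moved on the blade? match patches relief (camera-fixed)
for n,(u0,v0,u1,v1) in {'ball':(248,72,308,112),'panel':(245,115,335,175),'nearL':(205,160,240,205),'nearR':(340,140,376,185),'ferrule':(262,192,294,230)}.items():
    t=b[v0:v1,u0:u1]; q=a[max(v0-20,0):v1+20,u0-20:u1+20]
    r=cv2.matchTemplate(q,t,cv2.TM_CCOEFF_NORMED); _,m,_,p=cv2.minMaxLoc(r); print(n,np.array(p)-[20,v0-max(v0-20,0)],round(m,3))
E
```

```text
[507.53  28.97 152.45] [-179.66  -35.23   85.26] [ 0.97 -1.23 -3.51] [-21.19  18.88 104.98  35.53  71.66 -32.75]
ball [0 0] 0.821
panel [0 1] 0.794
nearL [-12   8] 0.568
nearR [0 0] 0.572
ferrule [0 0] 0.965
```

Call:
move_arm(motion=[[15,[-0.1,0.1,0],[0,0,0]],[15,[-0.1,0.2,0],[0,0,0]],[15,[-0.08,0.3,0],[0,0,0]],[15,[-0.01,0.4,0],[0,0,0]],[15,[-0.01,0.4,0],[0,0,0]],[15,[-0.01,0.4,0],[0,0,0]],[15,[-0.01,0.4,0],[0,0,0]],[15,[-0.01,0.4,0],[0,0,0]],[15,[-0.01,0.4,0],[0,0,0]],[15,[-0.01,0.4,0],[0,0,0]],[15,[-0.01,0.4,0],[0,0,0]],[15,[0,0.3,0],[0,0,0]],[15,[0,0.2,0],[0,0,0]],[15,[0,0,0],[0,0,0]]])

```text
time_s: 16.98
ee_pos: [498.6, 136.8, 152.5]
ee_rot: [-179.7, -35.2, 85.3]
force: [0.1, -0.7, -2.4]
gripper_width: 23.7
gripper_force: 54.8
```

Call:
move_arm(motion=[[15,[-0.01,0.15,0],[0,0,0]],[15,[-0.01,0.3,0],[0,0,0]],[15,[-0.01,0.35,0],[0,0,0]],[15,[-0.01,0.35,0],[0,0,0]],[15,[-0.01,0.35,0],[0,0,0]],[15,[-0.01,0.35,0],[0,0,0]],[15,[-0.01,0.35,0],[0,0,0]],[15,[-0.01,0.35,0],[0,0,0]],[15,[-0.01,0.3,0],[0,0,0]],[15,[0,0.2,0],[0,0,0]],[15,[0,0.1,0],[0,0,0]],[15,[0,0,0],[0,0,0]]])

```text
time_s: 17.98
ee_pos: [496.5, 215.1, 152.5]
ee_rot: [-179.7, -35.2, 85.3]
force: [-0.1, -0.3, -3.5]
gripper_width: 23.5
gripper_force: 54.8
```

```bash
python3 - <<'E'
from h import *
np.set_printoptions(precision=2,suppress=True)
s=state();print(s['ee_pos'],s['ee_rot'],s['force'],s['qpos'])
a=grab_frame('wrist'); cv2.imwrite('pics/w9.png',a)
b=cv2.imread('pics/w8.png')
for n,(u0,v0,u1,v1) in {'ball':(248,72,308,112),'panel':(245,115,335,175),'ferrule':(262,192,294,230)}.items():
    t=b[v0:v1,u0:u1]; q=a[max(v0-20,0):v1+20,u0-20:u1+20]
    r=cv2.matchTemplate(q,t,cv2.TM_CCOEFF_NORMED); _,m,_,p=cv2.minMaxLoc(r); print(n,np.array(p)-[20,v0-max(v0-20,0)],round(m,3))
E
```

```text
[496.52 215.08 152.45] [-179.68  -35.22   85.32] [-0.06 -0.27 -3.51] [ -0.46  15.43 110.25  41.88  59.57 -19.49]
ball [0 1] 0.094
panel [ 20 -13] 0.418
ferrule [-20  -2] 0.494
```

Call:
move_arm(motion=[[15,[0,0,-0.1],[0,0,0]],[15,[0,0,-0.2],[0,0,0]],[15,[0,0,-0.2],[0,0,0]],[15,[0,0,-0.15],[0,0,0]],[15,[0,0,-0.1],[0,0,0]],[15,[0,0,0],[0,0,0]]])

```text
time_s: 18.53
ee_pos: [496.3, 214.3, 132.8]
ee_rot: [-179.6, -35.2, 85.2]
force: [-0.2, 0.0, -1.8]
gripper_width: 23.8
gripper_force: 54.8
```

```bash
python3 - <<'E'
from h import *
np.set_printoptions(precision=2,suppress=True)
a=grab_frame('wrist'); cv2.imwrite('pics/w10.png',a)
b=cv2.imread('pics/w8.png'); g=lambda i:cv2.Canny(cv2.GaussianBlur(cv2.equalizeHist(cv2.cvtColor(i,cv2.COLOR_BGR2GRAY)),(3,3),0),60,150)
print(a[100:200:10,280].tolist()); print(b[100:200:10,280].tolist())
h=lambda i:cv2.createCLAHE(4,(12,12)).apply(cv2.cvtColor(i,cv2.COLOR_BGR2GRAY))
A,B=h(a),h(b)
for n,(u0,v0,u1,v1) in {'panel':(240,120,345,175),'all':(205,110,376,195),'ferrule':(258,196,300,260),'handle':(250,215,310,270)}.items():
    t=B[v0:v1,u0:u1]; q=A[v0-15:v1+15,u0-15:u1+15]
    r=cv2.matchTemplate(q,t,cv2.TM_CCOEFF_NORMED); _,m,_,p=cv2.minMaxLoc(r); print(n,np.array(p)-15,round(m,3))
E
```

```text
[[94, 144, 220], [89, 141, 216], [85, 131, 203], [49, 72, 108], [54, 79, 116], [47, 68, 101], [50, 69, 105], [50, 72, 104], [131, 134, 141], [114, 119, 126]]
[[74, 102, 129], [135, 144, 157], [129, 138, 150], [237, 245, 251], [243, 248, 252], [240, 247, 252], [241, 248, 252], [132, 146, 163], [95, 131, 171], [89, 97, 106]]
panel [-15  -1] -0.073
all [15 15] -0.032
ferrule [11 15] 0.208
handle [ 0 15] 0.555
```

Call:
move_arm(motion=[[15,[0,0,-0.1],[0,0,0]],[15,[0,0,-0.1],[0,0,0]],[15,[0,0,-0.1],[0,0,0]],[15,[0,0,0],[0,0,0]],[15,[0,0,0],[0,0,0]]])

```text
time_s: 19.0
ee_pos: [496.6, 214.6, 126.1]
ee_rot: [-179.7, -35.2, 85.3]
force: [0.7, 0.0, -2.4]
gripper_width: 23.3
gripper_force: 54.8
```

Call:
move_arm(motion=[[15,[0,0,-0.1],[0,0,0]],[15,[0,0,-0.1],[0,0,0]],[15,[0,0,0],[0,0,0]],[15,[0,0,0],[0,0,0]]])

```text
time_s: 19.33
ee_pos: [496.7, 214.6, 121.2]
ee_rot: [-179.7, -35.2, 85.3]
force: [-0.7, 0.6, -1.8]
gripper_width: 23.8
gripper_force: 54.8
```

Call:
move_arm(motion=[[15,[0,0,-0.1],[0,0,0]],[15,[0,0,-0.1],[0,0,0]],[15,[0,0,-0.1],[0,0,0]],[15,[0,0,-0.1],[0,0,0]],[15,[0,0,-0.1],[0,0,0]],[15,[0,0,0],[0,0,0]],[15,[0,0,0],[0,0,0]]])

```text
time_s: 19.92
ee_pos: [496.6, 214.6, 108.6]
ee_rot: [-179.7, -35.2, 85.3]
force: [0.1, 0.1, -1.4]
gripper_width: 23.6
gripper_force: 54.8
```

Call:
move_arm(motion=[[15,[0,-0.1,0],[0,0,0]],[15,[0,-0.2,0],[0,0,0]],[15,[0.01,-0.4,0],[0,0,0]],[15,[0.01,-0.4,0],[0,0,0]],[15,[0.01,-0.4,0],[0,0,0]],[15,[0.01,-0.4,0],[0,0,0]],[15,[0.01,-0.4,0],[0,0,0]],[15,[0.01,-0.4,0],[0,0,0]],[15,[0.01,-0.4,0],[0,0,0]],[15,[0.01,-0.4,0],[0,0,0]],[15,[0.01,-0.4,0],[0,0,0]],[15,[0.01,-0.4,0],[0,0,0]],[15,[0.01,-0.5,0],[0,0,0]],[15,[0.01,-0.6,0],[0,0,0]],[15,[0.01,-0.6,0],[0,0,0]],[15,[0.01,-0.6,0],[0,0,0]],[15,[0,-0.5,0],[0,0,0]],[15,[0,-0.3,0],[0,0,0]],[15,[0,0,0],[0,0,0]]])

```text
time_s: 21.5
ee_pos: [500.7, 27.9, 108.6]
ee_rot: [-179.7, -35.2, 85.2]
force: [-0.3, -0.0, -1.8]
gripper_width: 23.6
gripper_force: 54.8
```

```bash
python3 - <<'E'
from h import *
np.set_printoptions(precision=1,suppress=True)
s=state();print(s['ee_pos'],s['force'])
for n in('wrist','scene','top'): cv2.imwrite('pics/x_%s.png'%n,grab_frame(n))
c=camera_info('wrist'); print(proj(c,(503.5,321,77)),'c'); 
for p in [(-50,60),(-50,-60),(50,-60),(50,60)]: print(proj(c,R.from_euler('z',91.5,degrees=True).apply([*p,0])+[503.5,321,77]))
a=cv2.imread('pics/x_wrist.png')
# bright low-saturation blobs
h=cv2.cvtColor(a,cv2.COLOR_BGR2HSV); m=((h[...,1]<60)&(h[...,2]>70)).astype(np.uint8)
n,l,st,ce=cv2.connectedComponentsWithStats(m)
for i in range(1,n):
    if st[i,4]>120: print(st[i],ce[i],a[l==i].mean(0))
E
```

```text
[500.7  27.9 108.6] [-0.3 -0.  -1.8]
[259.6 -56.3] c
[196.1 -11. ]
[332.1 -22.4]
[316.2 -96.1]
[193.6 -86.5]
[  182     0   378    76 12531] [389.5  38.4] [104.5 110.5 115.3]
[ 239   85   80  125 8535] [277.2 142.8] [105.2 108.6 114. ]
[ 200  231  140  100 5535] [278.3 295.8] [101.4 100.9 100.7]
[537 266  23  24 288] [549.8 275. ] [80.6 80.5 81.2]
[ 441  299  119   35 3452] [501.6 315.5] [ 95.   98.8 104.5]
[   0  300  210   33 3857] [ 75.1 313.5] [ 92.6  94.  100.3]
```

```bash
python3 - <<'E'
from h import *
np.set_printoptions(precision=1,suppress=True)
for n in ('scene','top'):
    c=camera_info(n); a=cv2.imread('pics/x_%s.png'%n); d=cv2.imread('pics/raw_%s0.png'%n)
    Z=R.from_euler('z',91.5,degrees=True)
    print(n,'centre',proj(c,(503.5,321,77)),'corners',[proj(c,Z.apply([*p,0])+[503.5,321,77]).round(0).tolist() for p in [(-50,60),(-50,-60),(50,-60),(50,60)]])
    df=cv2.absdiff(a,d).sum(2); u,v=proj(c,(503.5,321,77)).astype(int)
    sub=(df[v-35:v+35,u-45:u+45]>60).astype(np.uint8)
    ys,xs=np.nonzero(sub); print('changed bbox',xs.min()+u-45,xs.max()+u-45,ys.min()+v-35,ys.max()+v-35,len(xs))
    # coarse ascii of brightness
    g=cv2.cvtColor(a,cv2.COLOR_BGR2GRAY)[v-26:v+26,u-40:u+40]
    for r in g[::2,::1]: print(''.join(' .:-=+*#%@'[min(9,int(x)//22)] for x in r))
E
```

```text
scene centre [405.3 159.5] corners [[376.0, 155.0], [409.0, 181.0], [435.0, 164.0], [401.0, 139.0]]
changed bbox 360 448 131 193 1261
-+*#######*+++++==-::::::::::::::--=++***+++++****#%%%@@@@@@@@@@@@@@@%%%%%%%%%@@
-+#########*+=++++==--::::::::::::::-==++**++**+*****#%%@@@@@@@@@@%%%%%%%%%%%@%%
=*##########++=++++++==-:::::::::::::::-=++***+*+++*****#%@@@@@@%%%%%%%%%@@%%%%%
+###########*+++++++++++=--::::::::::::::--=+++**+****++**##%%%%%%%%%%%%%%%%%%%%
+#########**+=++**++++++++==--::::::::::::::--=++++******+****#%%%%@%%%%%%%%%%@@
*###%%##*++=++*###*+===++++++==--::::::::::::::-==++++*******+**##%%%@%%%%%%@@@@
######*+++*###%%##+==+****++++++=--:::::::::::::::-=+++********+***#%%%%%@@@@@@@
#%#*++=+*##%%%%%#+=++**+++===+++++==--::::::::::::::--=+++*******+++**#%%@@@@@@@
**+=+**##%%%%%%#**++**+=======+++++++==-:::::::::::::::--=++++******+++*#%%@@@@@
##**##%%%%%%##***++++====+========++++++=--:::::::::::::::-==++*******+++**#%%@@
##%%%%%%%###***++===++=========+++****++++==--::::::::::::::--==++*******+++**#%
%%%%%%###***++====++=========++**********++++==-::::::::::::::::-=+++******
[... 2676 characters left out ...]
******+++****######*****+===++====:::=+++++++=--====
########**++++=============++****++++*********++***++===+++===:::=++++++++--====
%#%#%%##**++==+============++**++++*****************++==+++===-::=++++++++---===
########*++++==============++****++***************++++==++====-::=++++++++---===
%%%%%%##**+++===========++++*******+****************++==++====-::-++++++++=---=-
########**+++==========+*********++++++++++++++++++++====++====::=++++++++=-====
########**++==============++++++++++++++++++++++++++++++++++++=::-=+++++++=--===
++++++++++++++++++++++++++++++++++++++++++++++++++++++++++++++=:..:-=+++++=-----
+++++++++++++++++++++++++++++++++++++++++++++==================:....::-=++=-----
```

```bash
python3 - <<'E'
from h import *
np.set_printoptions(precision=1,suppress=True)
ct=camera_info('top')
b0=at_z(ct,*c1(175,182),58)[:2]; o0=np.array([655.5,-107.3])
rot=lambda a:R.from_euler('z',a,degrees=True).as_matrix()[:2,:2]
loc=rot(91.9).T@(b0-o0); print('ball local',loc)
a=cv2.imread('pics/x_top.png'); hsv=cv2.cvtColor(a,cv2.COLOR_BGR2HSV)
s=hsv[180:218,150:180,1]; g=cv2.cvtColor(a,cv2.COLOR_BGR2GRAY)[180:218,150:180]
m=(s<70)&(g>125); ys,xs=np.nonzero(m); print('white bbox',xs.min()+150,xs.max()+150,ys.min()+180,ys.max()+180,len(xs))
for r in s[::2]: print(' '.join('%3d'%x for x in r[::1]))
for uv in [(160.5,198),(160,197.5)]:
    b=at_z(ct,*uv,91)[:2]
    for y in (91.5,95): print(uv,b,'centre est',b-rot(y)@loc)
E
```

```text
ball local [23.9  2.1]
white bbox 153 177 186 207 395
 93  94  91  90  91  91  91  93  90  87  87  89  89  89  91  91  89  89  88  87  88  88  88  90  89  88  96 124 156 172
 91  90  90  90  90  90  91  90  88  87  88  90  88  91  91  88  88  87  89  88  88  88  90  90  88  91  96 124 155 171
 92  89  88  90  88  91  90  88  88  88  88  87  88  88  88  88  89  89  88  88  88  87  89  91  91  91  96 121 155 172
 89  89  90  89  90  90  88  87  90  87  86  86  88  89  90  89  87  86  84  82  82  77  76  74  71  69  74 102 147 172
 92  88  91  90  89  89  90  89  88  86  86  87  87  87  71  52  41  37  35  36  33  32  30  28  27  27  36  73 134 168
 95  94  90  91  90  89  88  83  80  75  72  73  78  75  55  33  26  26  26  26  27  26  26  26  27  28  34  65 123 164
 93  92  91  87  82  69  48  37  33  32  30  30  33  37  35  28  28  27  27  27  26  24  26  27  27  27  34  63 122 163
 95  95  86  74  46  31  28  32  38  47  48  42  38  31  28  25  26  27  27  27  25  24  26  25  25  26  34  62 120 162
 96  91  74  45  30  29  35  61  83  88  87  85  74  51  33  29  28  26  26  27  26  2
[... 741 characters left out ...]
 101 141 166
 95  93  94  90  88  89  88  88  88  87  89  89  88  86  89  88  88  88  89  89  90  88  91  90  87  89  89 103 143 167
 94  93  94  90  88  91  90  89  89  88  88  88  87  90  90  89  88  88  89  89  89  89  88  88  88  90  91 106 148 168
 89  91  91  91  91  89  90  87  88  88  88  88  87  91  88  88  90  88  89  88  90  89  90  88  88  90  91 107 145 167
 93  89  90  91  93  90  89  91  90  90  89  89  88  89  89  92  92  90  91  91  93  94  93  93  96  97  99 116 148 169
(160.5, 198) [503.7 337.5] centre est [506.4 313.7]
(160.5, 198) [503.7 337.5] centre est [507.9 313.9]
(160, 197.5) [505.3 339.1] centre est [508.  315.3]
(160, 197.5) [505.3 339.1] centre est [509.5 315.5]
```

Call:
move_arm(motion=[[15,[0,-0.4,0],[0,0,0]],[15,[0,-0.7,0],[0,0,0]],[15,[0,-0.8,0],[0,0,0]],[15,[0,-0.8,0],[0,0,0]],[15,[0,-0.8,0],[0,0,0]],[15,[0,-0.8,0],[0,0,0]],[15,[0,-0.8,0],[0,0,0]],[15,[0,-0.8,0],[0,0,0]],[15,[0,-0.8,0],[0,0,0]],[15,[0,-0.7,0],[0,0,0]],[15,[0,-0.5,0],[0,0,0]],[15,[0,-0.3,-0.3],[0,0,0]],[15,[0,0,-0.4],[0,0,0]],[15,[0,0,-0.4],[0,0,0]],[15,[0,0,-0.3],[0,0,0]],[15,[0,0,-0.2],[0,0,0]],[15,[0,0,-0.1],[0,0,0]],[15,[0,0,0],[0,0,0]],[15,[0,0,0],[0,0,0]]])

```text
time_s: 23.23
ee_pos: [500.3, -175.1, 66.3]
ee_rot: [-179.7, -35.2, 85.3]
force: [0.1, -0.4, -1.4]
gripper_width: 23.6
gripper_force: 54.8
```

```bash
python3 - <<'E'
from h import *
np.set_printoptions(precision=1,suppress=True)
ct=camera_info('top'); a=cv2.imread('pics/x_top.png')
u,v=c2(193,203); u,v=int(u),int(v); s=cv2.cvtColor(a,cv2.COLOR_BGR2HSV)[v-14:v+15,u-12:u+22,1]
print(u-12,v-14)
for r in s: print(' '.join('%3d'%x for x in r))
E
```

```text
147 113
 91  91  92  91  87  87  86  86  86  86  88  85  83  84  83  84  84  85  86  84  86  86  87  84  86  87  86  86  86 102 142 166 172 172
 90  91  91  89  86  87  86  88  85  88  86  84  84  86  84  84  86  85  84  85  86  85  84  87  86  86  86  87  87 101 145 167 171 172
 89  91  93  91  87  87  86  87  87  86  84  85  86  85  84  84  85  86  85  86  86  84  86  85  84  83  85  87  86 103 145 166 173 172
 91  91  92  89  88  87  86  87  86  86  86  86  86  86  84  83  85  84  83  82  78  77  76  72  74  74  75  73  74  92 139 166 172 173
 89  91  88  89  86  87  88  88  85  87  86  85  84  83  84  83  84  79  70  62  56  54  51  44  44  44  46  43  43  63 125 164 173 174
 91  89  91  86  84  84  87  87  88  87  87  86  85  83  85  84  82  67  47  37  35  34  31  27  28  26  26  26  26  50 116 162 175 174
 89  89  89  89  87  85  88  87  86  86  83  79  75  76  76  78  77  54  35  27  28  25  25  25  26  25  24  24  24  48 117 162 173 175
 89  91  94  92  90  88  88  86  86  78  68  57  51  52  52  59  64  49  32  25  25  26  25  25  25  23  23  24  24  48 113 162 173 175
 91 
[... 2151 characters left out ...]
  93 130 163 174 174
 91  93  91  91  91  92  86  88  87  87  86  85  83  84  85  86  87  86  86  84  87  84  86  86  85  86  88  88  87 103 132 164 174 173
 91  94  92  91  91  90  88  87  86  85  86  85  85  86  86  85  88  87  87  88  87  87  84  87  87  87  86  87  88 101 133 165 173 174
 92  93  93  92  91  90  89  88  87  87  85  84  86  88  85  86  86  86  86  86  86  86  85  87  86  86  87  84  87 103 134 163 172 175
 91  94  92  91  91  88  89  88  87  86  86  83  83  87  86  86  85  87  87  86  86  87  84  84  85  87  86  84  88 103 132 163 173 173
 94  90  93  91  91  87  88  87  87  86  84  85  83  85  87  85  86  87  87  85  87  88  87  85  86  87  87  86  88 102 132 164 173 173
```

```bash
python3 - <<'E'
from h import *
ct=camera_info('top')
a=at_z(ct,159.8,126.3,91); b=at_z(ct,159.7,197.4,91); print(a,b,a-b)
print(state()['ee_pos'],state()['force'])
E
```

```text
[738.02550486 345.66353617  91.        ] [505.66903125 340.09375347  91.        ] [232.3564736    5.56978271   0.        ]
[ 500.31182539 -175.12459677   66.3265256 ] [ 0.06565778 -0.37687532 -1.36969309]
```

Call:
move_arm(motion=[[15,[0,0,-0.08],[0,0,0]],[15,[0,0,-0.08],[0,0,0]],[15,[0,0,0],[0,0,0]],[15,[0,0,0],[0,0,0]]])

```text
time_s: 23.57
ee_pos: [500.2, -175.5, 62.3]
ee_rot: [-179.7, -35.2, 85.3]
force: [0.2, -0.7, -1.4]
gripper_width: 23.8
gripper_force: 54.8
```

Call:
move_arm(motion=[[15,[0,0,-0.04],[0,0,0]],[15,[0,0,-0.04],[0,0,0]],[15,[0,0,0],[0,0,0]],[15,[0,0,0],[0,0,0]]])

```text
time_s: 23.9
ee_pos: [500.4, -175.6, 60.6]
ee_rot: [-179.7, -35.2, 85.3]
force: [-1.3, -1.5, 1.5]
gripper_width: 23.7
gripper_force: 54.8
```

Call:
move_arm(motion=[[30,[0,0,0],[0,0,0]],[40,[0,0,0],[0,0,0]],[60,[0,0,0],[0,0,0]],[60,[0,0,0],[0,0,0]],[60,[0,0,0],[0,0,0]],[60,[0,0,0],[0,0,0]],[60,[0,-0.2,0.3],[0,0,0]],[60,[0,-0.4,0.6],[0,0,0]],[60,[0,-0.5,0.7],[0,0,0]],[60,[0,-0.5,0.7],[0,0,0]],[60,[0,-0.5,0.7],[0,0,0]],[60,[0,-0.5,0.7],[0,0,0]],[60,[0,-0.3,0.4],[0,0,0]],[60,[0,0,0],[0,0,0]]])

```text
time_s: 25.07
ee_pos: [501.3, -250.5, 165.2]
ee_rot: [180.0, -35.0, 85.4]
force: [0.8, -0.5, 0.0]
gripper_width: 59.9
gripper_force: 0.0
```

```bash
python3 - <<'E'
from h import *
np.set_printoptions(precision=1,suppress=True)
s=state(); print(s['ee_pos'],s['force'],s['time_s'])
a=grab_frame('wrist'); cv2.imwrite('pics/w12.png',a); t=grab_frame('top'); cv2.imwrite('pics/t12.png',t)
c=camera_info('wrist')
# blade: grey component
h=cv2.cvtColor(a,cv2.COLOR_BGR2HSV); m=((h[...,1]<45)&(h[...,2]>110)).astype(np.uint8); m[230:]=0
n,l,st,ce=cv2.connectedComponentsWithStats(m); i=1+np.argmax(st[1:,4]); print(st[i])
q=cv2.boxPoints(cv2.minAreaRect(np.argwhere(l==i)[:,::-1].astype(np.float32)))
cn=max(cv2.findContours((l==i).astype(np.uint8),0,2)[0],key=cv2.contourArea); ap=cv2.approxPolyDP(cv2.convexHull(cn),6,True)[:,0]
P=np.array([at_z(c,u,v,2) for u,v in ap]); print(ap.tolist(),P[:,:2].round(1).tolist(),[np.linalg.norm(P[k]-P[k-1]).round(1) for k in range(len(P))])
s=cv2.cvtColor(t,cv2.COLOR_BGR2HSV)[...,1]; s0=cv2.cvtColor(cv2.imread('pics/x_top.png'),cv2.COLOR_BGR2HSV)[...,1]
print('relief change',cv2.absdiff(s[180:218,150:176],s0[180:218,150:176]).mean(),cv2.absdiff(s[110:145,148:176],s0[110:145,148:176]).mean())
E
```

```text
[ 501.3 -250.5  165.2] [ 0.8 -0.5  0. ] 25.0667
[ 245   86   55   83 4022]
[[295, 86], [299, 161], [268, 168], [245, 162], [246, 87]] [[535.0, -22.2], [530.2, -120.6], [495.5, -126.2], [470.6, -116.9], [476.6, -18.7]] [np.float64(58.5), np.float64(98.5), np.float64(35.2), np.float64(26.5), np.float64(98.4)]
relief change 1.1417004048582995 1.1795918367346938
```

```bash
python3 -c "
from h import *
print(job_done())"
```

```text
the job is handed in; nothing more can be done
None
```

The wet relief is on the empty rack's rails, about 3–4 mm off the middle and about 3° off square; the door is open and the lifter lies flat on the bench. On the way I nudged the relief about 10° with the blade, but it stayed on its battens. The job was handed in at about 25 s without a verdict shown.

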